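Clamp the well plate on the shaker and select its program

ROBOT

A 6-joint arm with a two-finger parallel gripper is mounted at the origin on a cart in front of the work surface, level with it; the furniture and walls round the work are solid. World frame = base frame: x ahead of the robot, y to its left, z up, the work surface at z = 0. Lengths are in m, angles in rad, forces in N, time in s.
With the tool pointing down it reaches from about 0.425 to 1.125 m from the base axis. Payload 14.9 kg.
Tool frame: the origin (TCP) lies at the centre of the arm's flange, where the gripper is bolted on; the fingertips stand ctrl.tcp_to_tips ahead of it and the grasp point (between the pads) lies 172 mm ahead of it (ctrl.tcp_to_tips is the distance from the TCP to the fingertips, in m); z points along the fingers, y is the line along which they close (so a half turn about z gives the same grasp; the last joint's range is limited). The gripper opens to 91 mm and grips with 3 to 60 N. Pads are 32 mm wide; open, the fingers measure 118 mm over their backs; the gripper's body (76 mm by 178 mm) begins 60 mm behind the grasp point.
Start: joints at [1.18, 0.379, 1.734, -0, 1.028, -0.033], TCP at [0.245, 0.656, 0.405] pointing down, gripper open.
Joint ranges: [-2.77, 2.77], [-0.74, 2.19], [0, 2.66], [-1.06, 4.2], [0.31, 2.87], [-3.08, 3.08]. Speed limits (rad/s): [1.89, 1.89, 2.39, 3.14, 3.14, 3.14].

INTERFACE

Orientations are given as a rotation vector (axis times angle).
In Python, from workcell import ctrl gives the robot as it stands.
- The arm moves only by the shell command python3 -m handwheel 'ROWS'. ROWS is JSON, a list of rows, each an object with "angular": the turn, a rotation vector about the tool's x, y, z in rad, a list of three; "dp": the shift along the tool's x, y, z in mm, a list of three; "hand": the opening, from 0 (shut) to 1 (fully open). A call has 1 to 12 rows; each row is the pose to reach, as a shift and turn from the pose commanded when the call began, along the tool's axes at that moment; what a row does not reach only later rows make up. A row lasts 1/12 s, in which the tool goes at most 41.7 mm and 7.16 degrees, less where a joint would pass 70% of its speed; a pose out of reach is approached as far as the arm can. A call with a gripper value outside its range is refused whole. The fingers move at their own pace and stop on an object; the grip force is fixed at half the most. Time passes only in rows, so rows that repeat a pose let the fingers close. It gives the time, the measured TCP pose, the force, the opening and the grip force at its end, in the units of the state.
- ctrl.sense(): the state, without advancing time (a new reading comes with each control period).
- ctrl.snapshot(name): name is "scene" or "top" or "wrist"; returns (picture, depth): 480x640x3 uint8, blue, green, red; 480x640 float32, m along the optical axis (not along the pixel's ray), 0 where there is no reading.
- ctrl.camera_info(name): a dict with "intrinsics" (3x3 intrinsics, pixels), "eye" and "attitude" of the camera in the world. Camera axes: x right, y up, looking along -z (the intrinsics and any distortion apply to the point x, -y, -z); pixel columns grow to the right and rows downward; lengths in m; the calibration is good to about 2 mm. A picture is of the moment at which its call begins: read the wrist's pose just before it. camera_info takes no time and is no camera call; for the wrist camera it gives the pose at the moment of the call.
- ctrl.sign_off(): hands the job in; it is judged then, once.
The state is a dict: "time_s": time; "qpos": joint angles; "qd": joint speeds; "joint_torque": joint torques, N m; "tcp_pos": TCP position; "ee_rot": TCP orientation; "contact_force": force on the tool from outside, world axes, zero at the start; "ft_torque": the same for the moment, N m; "gripper_width": finger opening in m; "grip_force": force on a finger pad.
Only numpy, scipy, OpenCV 4.12 (cv2) and the standard library are available. Lean on these libraries where they do the work, as an engineer would, in place of code of your own. Each camera call takes 0.05 s, during which the arm holds its last target. There are 200 camera calls.

TASK

The well plate lies loose on the plate shaker. Slide it home so that it sits square against both metal stops, then push the clamp's red handle down past its over-centre point so that the spindle locks down on the plate and stays locked by itself, and then turn the selector knob so that its pointer clicks in at the green dot. Do not knock away or topple the beaker, the bottles or the canister standing round the shaker.

Things in the scene. Friction and masses are not known exactly. Their poses are not given: they have to be found in the camera images.
- shaker: white bench-top plate shaker, 190 x 320 mm, housing top at 42 mm, fixed where it stands; origin at the centre of its underside, x to its back, y to its left (clamp side), z up. It carries a dark metal platform (top 50 mm above the worktop, x -92..92, y -156..88 mm in its frame) with two aluminium stops, a clamp with a red handle and a selector knob
- plate_home (a point): point on the platform top where the centre of the plate's underside lies when home; axes as the shaker's, at (32, -44, 50) mm in its frame. The stops are 12 mm high and 10 mm thick: the back stop's inner face is 43 mm to +x of this point (y -81..+69 mm from it), the side stop's inner face 64 mm to +y (x -62..+48 mm)
- plate_center (a point): centre, half-way up, of the loose clear 96-well plate: 86 mm (its x) by 128 mm (its y) by 15 mm high, about 60 g, flat on the platform, solid to push against. Home: axes parallel to the shaker's, and this point 7.5 mm above plate_home. Friction about 0.6: a tilted plate pushed near the corner that touches a stop first can jam; push nearer its other end
- clamp_pivot (a point): hinge line (along x) of the toggle clamp's handle, behind the side stop, at (32, 45, 86) mm in the shaker's frame, axes parallel; 86 mm above the worktop. The steel arm, hinged 28 mm to +y of it and linked to the handle, reaches to -y over the plate with the spindle 75 mm from this point; open it is raised about 50 degrees; it comes down as the handle does. Stand under it 44 x 54 mm
- handle_grip (a point): point on the axis of the clamp's red handle, 100 mm from the pivot; the red grip is a round bar 18 mm thick, from 46 to 131 mm from the pivot. Open, the handle leans 65 degrees above level, pointing up and to the shaker's +y
- clamp_handle (a joint): clamp handle angle, rad: 0 = open, handle 65 degrees above level on the shaker's +y side (top 205 mm above the worktop); grows as it is pushed over to +y and down. A spring throws it back open (up to about 5 N at the grip) until it is about level, near 1.1, the over-centre point; beyond, it snaps to its stop at 1.27 (7.6 degrees below level) and stays
- clamp_spindle: black rubber-tipped spring spindle near the end of the clamp's arm, 15 mm across, 32 mm from its origin (on the arm) to its tip. Clamp open: origin about 167 mm and tip about 147 mm above the worktop, the tip 18 mm to -y of the shaker's origin. When the clamp is locked it presses the plate down with about 5 N
- selector_axis (a point): on the vertical axis of the grey selector knob, half-way up its grip, at (-45, 122, 64) mm in the shaker's frame, 64 mm above the worktop; axes as the shaker's (do not turn with the knob). Grip bar 44 mm long, 14 mm thick, from 50 to 74 mm above the worktop, on a disc 40 mm across; housing top at 42 mm
- selector (a joint): selector knob angle, rad, positive clockwise seen from above. The bar with its white pointer line points to the shaker's front (-x) at 0 and to its left (+y) at +1.57. It clicks in at four dots: -0.9, -0.3, +0.3 and +0.9; the large green dot is +0.3, the others are small and white. Starts at -0.9 or -0.3; stops at -1.05 and 1.05; detent about 0.03 N m
- beaker_mid (a point): bystander: glass beaker, 53 mm across, 67 mm high; point on its axis 30 mm above its foot, z axis up
- fixer_bottle_mid (a point): bystander: white bottle with red cap, 52 mm across, 108 mm high; point on its axis 30 mm above its foot, z axis up
- lens_canister_mid (a point): bystander: clear canister with black foot, 40 mm across, 59 mm high; point on its axis 30 mm above its foot, z axis up
- stain_bottle_a_mid (a point): bystander: brown dropper bottle with a black bulb, beside the shaker (a like one stands fixed further back), 38 mm across, 116 mm high; point on its axis 30 mm above its foot, z axis up
There are look-alikes about, which are no part of the job. Of the things that look like the part that bears plate_center, the larger one is meant.

How it is judged:
On the way, in this order (a step that is already met when the one before it is completed fails the run):
1. the plate lies home, square against both stops (horizontal distance between plate_center and plate_home below 0.004 m and angle between the x axis of plate_center and the x axis of plate_home, either way round below 0.05 rad), for 0.2 s.
2. the clamp handle is past its over-centre point and the spindle presses on the plate (value of joint clamp_handle above 1.2 rad and contact force between clamp_spindle and well_plate above 2.5 N), for 0.2 s.
3. the selector points at the green dot (value of joint selector between 0.15 and 0.45 rad), for 0.2 s.
At the end, for the whole second after the job is handed in: The plate's centre is within 4 mm of home and square to the stops within 0.05 rad; the clamp handle is past 1.2 rad and the spindle presses on the plate with more than 2.5 N; the selector rests within 0.15 rad of the green dot (all of step 1 and all of step 2 and all of step 3); the robot touches nothing.
It fails at once if the beaker is knocked more than 30 mm away or toppled (distance of beaker_mid from where it was at the start of the episode above 0.03 m or angle between beaker_mid's own z axis and vertical above 0.5 rad).
It fails at once if the white bottle is knocked more than 30 mm away or toppled (distance of fixer_bottle_mid from where it was at the start of the episode above 0.03 m or angle between fixer_bottle_mid's own z axis and vertical above 0.5 rad).
It fails at once if the canister is knocked more than 30 mm away or toppled (distance of lens_canister_mid from where it was at the start of the episode above 0.03 m or angle between lens_canister_mid's own z axis and vertical above 0.5 rad).
It fails at once if the brown bottle is knocked more than 30 mm away or toppled (distance of stain_bottle_a_mid from where it was at the start of the episode above 0.03 m or angle between stain_bottle_a_mid's own z axis and vertical above 0.5 rad).
It also fails if it takes over 64 s, if anything falls off the work surface, if the arm or the gripper's body presses on something with over 40 N, if the wrist force passes 120 N, or if a joint passes its speed limit or range.

## Working session

There is one attempt and no reset: what is moved stays moved. The work goes in short steps, Python scripts to look and compute and a shell command to move; the robot and the scene stay as the last step left them, time stands still between calls to the robot, and variables do not carry over. Pictures are saved under pics/ and viewed, at most 10 in all, crops included, and the job is handed in when it is done.

```bash
mkdir -p pics; ls; cat > h.py <<'E'
import numpy as np, cv2
from scipy.spatial.transform import Rotation as R
from workcell import ctrl
def att(i):
    a=np.array(i["attitude"],float)
    return a if a.shape==(3,3) else R.from_rotvec(a).as_matrix()
def unproj(i,d,u,v):
    K=np.array(i["intrinsics"]); z=d[int(round(v)),int(round(u))]
    p=np.array([(u-K[0,2])/K[0,0]*z,-(v-K[1,2])/K[1,1]*z,-z])
    return att(i)@p+np.array(i["eye"])
def plane(i,u,v,h):
    K=np.array(i["intrinsics"]); r=att(i)@np.array([(u-K[0,2])/K[0,0],-(v-K[1,2])/K[1,1],-1])
    e=np.array(i["eye"]); return e+r*(h-e[2])/r[2]
def proj(i,P):
    K=np.array(i["intrinsics"]); p=att(i).T@(np.array(P)-np.array(i["eye"]))
    return K[0,0]*p[0]/-p[2]+K[0,2], K[1,1]*p[1]/p[2]+K[1,2] if False else K[1,2]-K[1,1]*p[1]/-p[2]
E
python3 - <<'E'
from h import *
s=ctrl.sense(); print(s, ctrl.tcp_to_tips)
for n in ("scene","top","wrist"):
    i=ctrl.camera_info(n); print(n,i)
    p,d=ctrl.snapshot(n); cv2.imwrite(f"pics/{n}0.png",p); np.save(f"{n}0.npy",d)
E
```

```text
pics
{'time_s': 0.0, 'qpos': array([ 1.17967506e+00,  3.79412306e-01,  1.73477523e+00, -1.64118332e-05,
        1.02846102e+00, -3.32894940e-02]), 'qd': array([ 0.00034465, -0.00025719, -0.00198525, -0.0003452 ,  0.00034206,
       -0.00104731]), 'joint_torque': array([-3.19061270e-03, -7.63700008e+01, -4.34375453e+01,  6.49171905e-02,
        4.24093497e-02, -1.45273716e-04]), 'tcp_pos': array([0.24510052, 0.65549166, 0.40408827]), 'ee_rot': array([-5.59036532e-01, -3.09124068e+00,  1.62595392e-03]), 'contact_force': array([ 0.05458924,  0.71548802, -0.18870638]), 'ft_torque': array([ 0.01705497,  0.04397296, -0.03054961]), 'grip_force': 0.0, 'gripper_width': 0.09098646547861251} 0.1908
scene {'intrinsics': array([[456.79445435,   0.        , 321.64666761],
       [  0.        , 456.79445435, 238.73515748],
       [  0.        ,   0.        ,   1.        ]]), 'eye': array([ 0.01662024, -0.48595677,  0.58857502]), 'attitude': array([ 1.00439405, -0.39082826, -0.62841135])}
top {'intrinsics': array([[605.0591431 ,   0.        , 317.97053975],
       [  0.        , 605.0591431 , 237.76780371],
       [  0.        ,   0.        ,   1.        ]]), 'eye': array([0.29893038, 0.13755529, 1.22505961]), 'attitude': array([ 0.15531221, -0.17867951, -1.71092067])}
wrist {'intrinsics': array([[416.94776535,   0.        , 321.51587638],
       [  0.        , 416.94776535, 235.38810475],
       [  0.        ,   0.        ,   1.        ]]), 'eye': array([0.17424172, 0.68248623, 0.38328759]), 'attitude': array([-0.23664627, -0.16420714,  1.20698997])}
```

View pics/top0.png

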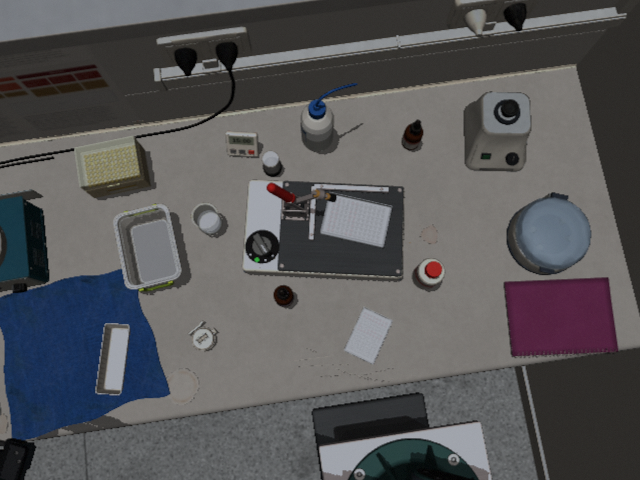

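View pics/scene0.png

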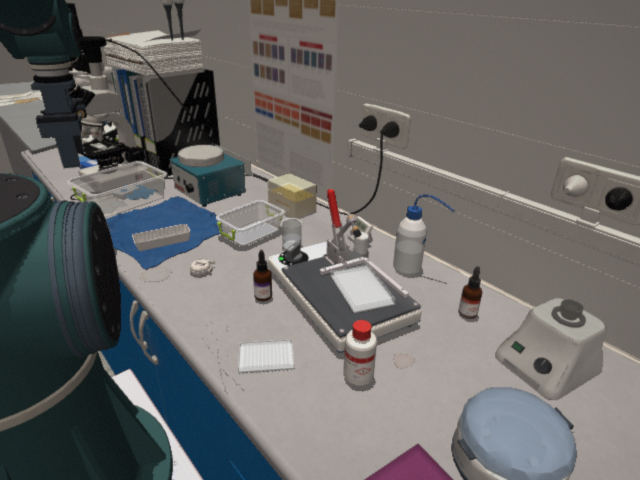

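The top view has two plate-like things: one on the shaker at (357,220) and one on the bench at (368,336). There are two brown bottles, at (284,296) beside the shaker and (413,135) further back. The plate on the shaker is the larger and fits the description; I'll check it in a close crop.

```bash
python3 - <<'E'
from h import *
p=cv2.imread("pics/top0.png"); c=p[140:310,190:450]
cv2.imwrite("pics/c1.png",cv2.resize(c,(780,510),interpolation=cv2.INTER_CUBIC))
i=ctrl.camera_info("top"); d=np.load("top0.npy")
for n,u,v in [("beaker",208,221),("fixer",432,270),("canis",271,163),("stain",284,296),("stainB",413,135),("wash",317,120),("timer",241,145),("plate",357,220),("plat",340,265)]:
    print(n,unproj(i,d,u,v).round(3))
E
```

```text
beaker [0.617 0.318 0.028]
fixer [ 0.441 -0.098  0.106]
canis [0.709 0.174 0.062]
stain [0.436 0.183 0.085]
stainB [ 0.725 -0.12   0.065]
wash [0.759 0.072 0.128]
timer [0.767 0.231 0.034]
plate [0.566 0.021 0.067]
plat [0.485 0.067 0.051]
```

View pics/c1.png

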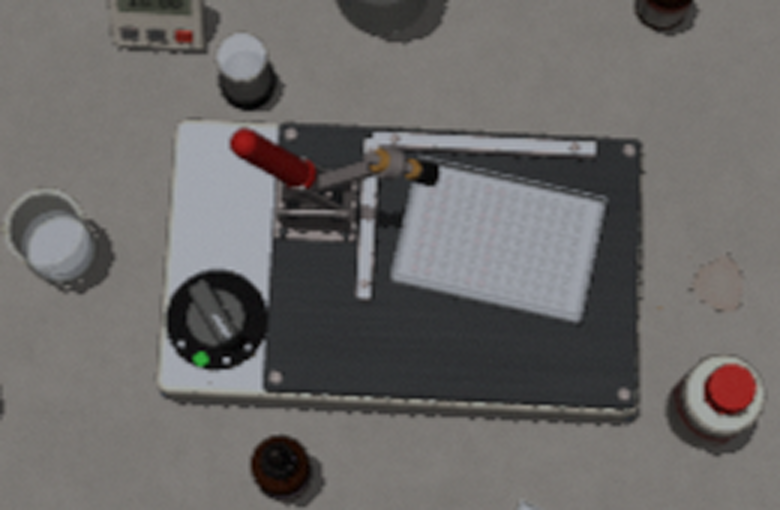

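The crop shows the plate at crop (500,240), tilted on the platform. The back stop runs along (380..595,145) and the side stop along x≈367. The red handle runs (245,143)-(305,178), the knob is at (217,318) with the green dot at (201,358), and the spindle is at (428,173).

```bash
cat > fit.py <<'E'
from h import *
from scipy.optimize import least_squares
def rigid(loc,w):
    f=lambda q:(loc@np.array([[np.cos(q[2]),np.sin(q[2])],[-np.sin(q[2]),np.cos(q[2])]])+q[:2]-w).ravel()
    r=least_squares(f,[.5,0,0]); return r.x,(f(r.x).reshape(-1,2)*1000).round(1)
E
python3 - <<'E'
from fit import *
i=ctrl.camera_info("top")
g=lambda pts,h:np.array([plane(i,190+u/3-.33,140+v/3-.33,h)[:2] for u,v in pts])
pl=g([(278,124),(639,140),(637,406),(266,390)],.05)
print(rigid(np.array([[92,88],[92,-156],[-92,-156],[-92,88]])/1e3,pl))
pp=g([(606,199),(581,319),(391,281)],.062)
print(rigid(np.array([[43,-64],[-43,-64],[-43,64]])/1e3,pp), pp)
q,_=rigid(np.array([[92,88],[92,-156],[-92,-156],[-92,88]])/1e3,pl)
c,s=np.cos(q[2]),np.sin(q[2])
T=lambda x,y:(q[:2]+np.array([c*x-s*y,s*x+c*y])).round(4)
print("home",T(.032,-.044),"pivot",T(.032,.045),"sel",T(-.045,.122))
print("sel img",plane(i,190+217/3,140+318/3,.074), plane(i,190+208/3,140+318/3,.042))
print("stops: bk",g([(375,148),(595,155)],.062),"side",g([(374,150),(369,297)],.062))
E
```

```text
(array([ 0.56593259,  0.08630131, -0.18789962]), array([[ 0.6, -0.6],
       [ 1.8, -1.2],
       [-1. ,  0.2],
       [-1.4,  1.6]]))
(array([ 0.56891815,  0.0226378 , -0.36105231]), array([[ 1.4, -0.5],
       [-1.6, -0.1],
       [ 0.3,  0.6]])) [[ 0.58515726 -0.05194381]
 [ 0.50772092 -0.02191112]
 [ 0.55104009  0.09708483]]
home [0.5892 0.0371] pivot [0.6058 0.1245] sel [0.5445 0.2146]
sel img [0.53996769 0.21182446 0.074     ] [0.54754522 0.21980426 0.042     ]
stops: bk [[ 0.64234734  0.09428152]
 [ 0.61607142 -0.0498909 ]] side [[0.64107415 0.09514187]
 [0.54254334 0.11291194]]
```

```bash
cat > plan.py <<'E'
from h import *
import sys, json
try: S=np.load("shaker.npy")
except OSError: S=np.array([.5659,.0863,-.188])
def s2w(x,y):
    c,s=np.cos(S[2]),np.sin(S[2]); x/=1e3;y/=1e3
    return np.array([S[0]+c*x-s*y,S[1]+s*x+c*y])
def w2s(p):
    c,s=np.cos(S[2]),np.sin(S[2]); d=(np.array(p[:2])-S[:2])*1e3
    return np.array([c*d[0]+s*d[1],-s*d[0]+c*d[1]])
def Rt(az):   # tool down, tool x at azimuth az (shaker frame, deg)
    a=np.radians(az)+S[2]; x=np.array([np.cos(a),np.sin(a),0]); z=np.array([0,0,-1.])
    return np.array([x,np.cross(z,x),z]).T
def rows(x,y,ztip,az):  # mm, shaker frame
    st=ctrl.sense(); Rc=R.from_rotvec(st["ee_rot"]).as_matrix()
    t=np.r_[s2w(x,y),ztip/1e3+ctrl.tcp_to_tips]
    print("dp",(Rc.T@(t-st["tcp_pos"])*1e3).round(1),"ang",R.from_matrix(Rc.T@Rt(az)).as_rotvec().round(4))
def where():
    st=ctrl.sense(); Rc=R.from_rotvec(st["ee_rot"]).as_matrix()
    a=np.degrees(np.arctan2(Rc[1,0],Rc[0,0])-S[2])
    print("t",round(st["time_s"],2),"shaker xy",w2s(st["tcp_pos"]).round(1),"tip z",round((st["tcp_pos"][2]-ctrl.tcp_to_tips)*1e3,1),"az",a.round(2),"F",st["contact_force"].round(2),"w",round(st["gripper_width"],4))
if __name__=="__main__":
    where()
    a=list(map(float,sys.argv[1:]))
    for k in range(0,len(a),4): rows(*a[k:k+4])
E
python3 plan.py -78 -54 250 180; python3 - <<'E'
from fit import *
i=ctrl.camera_info("top")
g=lambda u,v,h:plane(i,190+u/3-.33,140+v/3-.33,h)[:2]
a,b=g(199,287,.074),g(236,341,.074); print("bar",a,b,"mid",(a+b)/2)
d=b-a; th=np.arctan2(d[1],d[0]); print("knob ang", (np.pi-.188-th+np.pi)%(2*np.pi)-np.pi)
E
```

```text
t 0.15 shaker xy [-421.5  499.2] tip z 213.4 az 170.27 F [0.29 0.19 0.55] w 0.0912
dp [-432.1 -487.3  -36.2] ang [-9.000e-04 -1.000e-04 -1.698e-01]
bar [0.56276015 0.22131394] [0.52391707 0.20218289] mid [0.54333861 0.21174842]
knob ang -0.6456469716782056
```

```bash
python3 -m handwheel '[{"dp":[0,0,-36],"angular":[0,0,-0.085],"hand":1},{"dp":[-35,-40,-36],"angular":[0,0,-0.17],"hand":1},{"dp":[-60,-70,-36],"angular":[0,0,-0.17],"hand":1},{"dp":[-86,-97,-36],"angular":[0,0,-0.17],"hand":1},{"dp":[-112,-126,-36],"angular":[0,0,-0.17],"hand":1},{"dp":[-138,-156,-36],"angular":[0,0,-0.17],"hand":1},{"dp":[-164,-185,-36],"angular":[0,0,-0.17],"hand":1},{"dp":[-190,-214,-36],"angular":[0,0,-0.17],"hand":1},{"dp":[-216,-244,-36],"angular":[0,0,-0.17],"hand":1},{"dp":[-242,-273,-36],"angular":[0,0,-0.17],"hand":1},{"dp":[-268,-302,-36],"angular":[0,0,-0.17],"hand":1},{"dp":[-294,-332,-36],"angular":[0,0,-0.17],"hand":1}]'; python3 plan.py -78 -54 250 180
```

```text
time_s: 1.15
tcp_pos: [0.4044, 0.24, 0.4408]
ee_rot: [0.294, 3.128, 0.0]
contact_force: [1.8, 0.0, 0.6]
gripper_width: 0.0912
grip_force: 0.0
t 1.15 shaker xy [-187.4  120.8] tip z 250.0 az 180.03 F [1.79 0.04 0.57] w 0.0912
dp [-109.3 -174.8   -0. ] ang [0.0002 0.0002 0.0005]
```

```bash
python3 -m handwheel '[{"dp":[-20,-32,0],"angular":[0,0,0],"hand":1},{"dp":[-40,-64,0],"angular":[0,0,0],"hand":1},{"dp":[-60,-96,0],"angular":[0,0,0],"hand":1},{"dp":[-80,-130,0],"angular":[0,0,0],"hand":1},{"dp":[-100,-165,0],"angular":[0,0,0],"hand":1},{"dp":[-104,-170,0],"angular":[0,0,0],"hand":1},{"dp":[-104,-170,0],"angular":[0,0,0],"hand":1}]'; python3 plan.py -78 -54 120 180; python3 - <<'E'
from h import *
import json
i=ctrl.camera_info("wrist"); p,d=ctrl.snapshot("wrist"); cv2.imwrite("pics/w1.png",p); np.save("w1.npy",d)
json.dump({k:np.array(v).tolist() for k,v in i.items()},open("w1.json","w")); print(i["eye"],att(i).round(2).tolist())
E
```

```text
time_s: 1.73
tcp_pos: [0.4752, 0.0535, 0.4407]
ee_rot: [-0.3, -3.127, 0.0]
contact_force: [-0.6, 0.3, -0.0]
gripper_width: 0.0913
grip_force: 0.0
t 1.73 shaker xy [-82.9 -49.2] tip z 249.9 az 179.81 F [-0.61  0.34 -0.02] w 0.0913
dp [ -5.   -4.8 129.9] ang [-0.0001 -0.0001 -0.0033]
[0.40098095 0.06838243 0.41980387] [[0.19, -0.95, -0.26], [0.98, 0.18, 0.05], [0.0, -0.27, 0.96]]
```

View pics/w1.png

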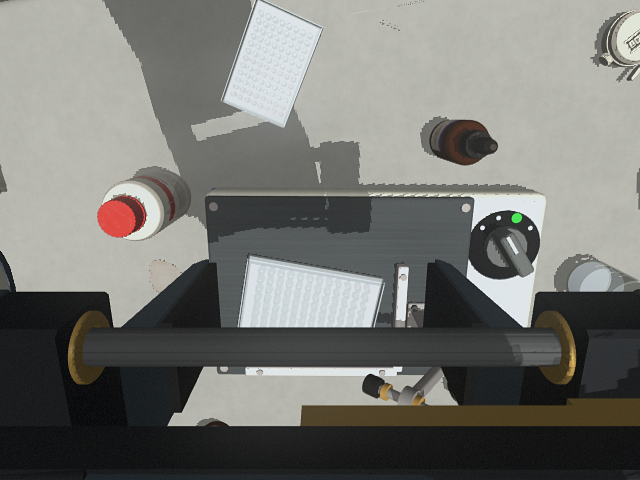

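The wrist view from above the front edge shows the plate's front corners at (249,257) and (383,281), the platform's front corners at (207,196) and (472,197), and the knob at about (505,250). The knob's white line runs from (507,237) toward its centre, and the green dot is at (516,217).

```bash
python3 - <<'E'
from fit import *
from plan import *
import json
i=json.load(open("w1.json")); d=np.load("w1.npy"); p=cv2.imread("pics/w1.png")
g=lambda pts,h:np.array([plane(i,u,v,h)[:2] for u,v in pts])
for n,pts,h in [("platform front",[(207,196),(473,197)],.05),("screws",[(212,209),(466,208),(223,370)],.05),("plate front",[(248,256),(384,280)],.06),("sidestop",[(398,265),(408,265)],.062),("green",[(516,217)],.05),("dots",[(498,218),(482,228),(533,228)],.05)]:
    print(n,[w2s(q).round(1).tolist() for q in g(pts,h)])
# knob bar from depth
V,U=np.mgrid[200:300,460:560]; K=np.array(i["intrinsics"]); z=d[200:300,460:560]
P=np.stack([(U-K[0,2])/K[0,0]*z,-(V-K[1,2])/K[1,1]*z,-z],-1)@att(i).T+np.array(i["eye"])
m=(P[...,2]>.068)&(P[...,2]<.08)&(z>0); q=np.array([w2s(a) for a in P[m]]); print(m.sum(),np.median(P[m],0))
(cx,cy),wh,an=cv2.minAreaRect(q.astype(np.float32)); print("bar",cx,cy,wh,an)
print("ang",np.linalg.svd(q-q.mean(0))[2][0], q.mean(0))
c=cv2.resize(p[195:305,455:575],None,fx=5,fy=5,interpolation=cv2.INTER_CUBIC); cv2.imwrite("pics/c2.png",c)
E
```

```text
platform front [[-92.8, -151.0], [-91.5, 87.7]]
screws [[-80.9, -147.3], [-81.5, 82.4], [85.1, -148.1]]
plate front [[-39.5, -115.1], [-15.9, 9.3]]
sidestop [[-31.3, 21.1], [-31.3, 30.2]]
green [[-73.0, 128.6]]
dots [[-72.1, 112.4], [-62.8, 98.7], [-62.7, 145.5]]
784 [0.54477077 0.21390307 0.07296105]
bar -44.045936584472656 122.8389892578125 (44.02680969238281, 14.534157752990723) 33.395137786865234
ang [0.8311469  0.55605291] [-44.62689304 121.59407394]
```

View pics/c2.png

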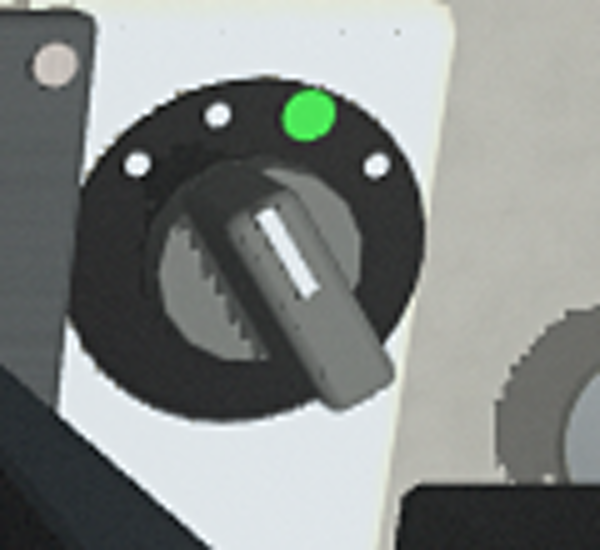

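The knob reads about -0.59 rad, on the negative side, and shaker features agree with the fit to about 1 mm. I'll descend in front of the plate with the fingers open.

```bash
python3 -m handwheel '[{"dp":[0,5,35],"angular":[0,0,0],"hand":1},{"dp":[0,5,75],"angular":[0,0,0],"hand":1},{"dp":[0,5,115],"angular":[0,0,0],"hand":1},{"dp":[0,5,150],"angular":[0,0,0],"hand":1},{"dp":[0,5,180],"angular":[0,0,0],"hand":1},{"dp":[0,5,195],"angular":[0,0,0],"hand":1},{"dp":[0,5,195],"angular":[0,0,0],"hand":1},{"dp":[0,5,195],"angular":[0,0,0],"hand":1}]'; python3 plan.py -27 -54 55 180
```

```text
time_s: 2.45
tcp_pos: [0.4751, 0.0615, 0.2452]
ee_rot: [-0.292, -3.126, 0.0]
contact_force: [-0.1, -0.4, 0.4]
gripper_width: 0.0914
grip_force: 0.0
t 2.45 shaker xy [-84.6 -41.3] tip z 54.4 az 180.11 F [-0.12 -0.4   0.36] w 0.0914
dp [-57.5 -12.8  -0.7] ang [-0.0004 -0.0019  0.0018]
```

```bash
python3 -m handwheel '[{"dp":[-5,-10,0],"angular":[0,0,0],"hand":1},{"dp":[-10,-12,0],"angular":[0,0,0],"hand":1},{"dp":[-16,-12,0],"angular":[0,0,0],"hand":1},{"dp":[-22,-12,0],"angular":[0,0,0],"hand":1},{"dp":[-27,-12,0],"angular":[0,0,0],"hand":1},{"dp":[-31,-12,0],"angular":[0,0,0],"hand":1},{"dp":[-35,-12,0],"angular":[0,0,0],"hand":1},{"dp":[-39,-12,0],"angular":[0,0,0],"hand":1},{"dp":[-43,-12,0],"angular":[0,0,0],"hand":1},{"dp":[-47,-12,0],"angular":[0,0,0],"hand":1},{"dp":[-51,-12,0],"angular":[0,0,0],"hand":1},{"dp":[-51,-12,0],"angular":[0,0,0],"hand":1}]'; python3 plan.py -27 -54 55 180;  python3 -m handwheel '[{"dp":[-1,0,0],"angular":[0,0,0],"hand":1},{"dp":[-2,0,0],"angular":[0,0,0],"hand":1},{"dp":[-3,0,0],"angular":[0,0,0],"hand":1},{"dp":[-3,0,0],"angular":[0,0,0],"hand":1}]'; python3 plan.py -27 -54 55 180
```

```text
time_s: 3.45
tcp_pos: [0.5243, 0.0388, 0.2458]
ee_rot: [0.295, 3.127, 0.0]
contact_force: [-0.9, 0.1, 0.2]
gripper_width: 0.0912
grip_force: 0.0
t 3.45 shaker xy [-32.  -54.4] tip z 55.0 az 180.01 F [-0.88  0.15  0.18] w 0.0912
dp [-5.   0.4  0. ] ang [0.0001 0.0006 0.0001]
time_s: 3.78
tcp_pos: [0.5265, 0.0383, 0.2458]
ee_rot: [0.295, 3.128, 0.0]
contact_force: [0.3, 0.7, -0.3]
gripper_width: 0.0912
grip_force: 0.0
t 3.78 shaker xy [-29.7 -54.5] tip z 55.0 az 180.01 F [ 0.32  0.72 -0.27] w 0.0912
dp [-2.7  0.5 -0. ] ang [0.     0.0001 0.0002]
```

```bash
python3 -m handwheel '[{"dp":[-1,0,0],"angular":[0,0,0],"hand":1},{"dp":[-1.5,0,0],"angular":[0,0,0],"hand":1},{"dp":[-1.5,0,0],"angular":[0,0,0],"hand":1}]'; python3 plan.py;  python3 -m handwheel '[{"dp":[-1,0,0],"angular":[0,0,0],"hand":1},{"dp":[-1,0,0],"angular":[0,0,0],"hand":1}]'; python3 plan.py; python3 -m handwheel '[{"dp":[-0.7,0,0],"angular":[0,0,0],"hand":1},{"dp":[-0.7,0,0],"angular":[0,0,0],"hand":1}]'; python3 plan.py
```

```text
time_s: 4.03
tcp_pos: [0.528, 0.0381, 0.2458]
ee_rot: [0.295, 3.128, 0.0]
contact_force: [-0.0, 0.6, 0.1]
gripper_width: 0.0914
grip_force: 0.0
t 4.03 shaker xy [-28.2 -54.5] tip z 55.0 az 180.01 F [-0.04  0.63  0.1 ] w 0.0914
time_s: 4.2
tcp_pos: [0.5285, 0.038, 0.2456]
ee_rot: [-0.295, -3.126, -0.0]
contact_force: [-4.7, 1.9, 4.0]
gripper_width: 0.0911
grip_force: 2.4
t 4.2 shaker xy [-27.7 -54.5] tip z 54.8 az 180.01 F [-4.73  1.88  3.99] w 0.0911
time_s: 4.37
tcp_pos: [0.5288, 0.0379, 0.2455]
ee_rot: [-0.294, -3.125, 0.0]
contact_force: [-8.6, 3.5, 6.0]
gripper_width: 0.0913
grip_force: 4.2
t 4.37 shaker xy [-27.4 -54.5] tip z 54.7 az 180.0 F [-8.59  3.5   5.99] w 0.0913
```

```bash
python3 - <<'E'
from h import *
p,d=ctrl.snapshot("wrist"); cv2.imwrite("pics/w2.png",p[100:480])
t,_=ctrl.snapshot("scene"); cv2.imwrite("pics/s2.png",cv2.resize(t[170:350,230:450],None,fx=3,fy=3,interpolation=cv2.INTER_CUBIC))
E
```

```text
(no output)
```

View pics/s2.png

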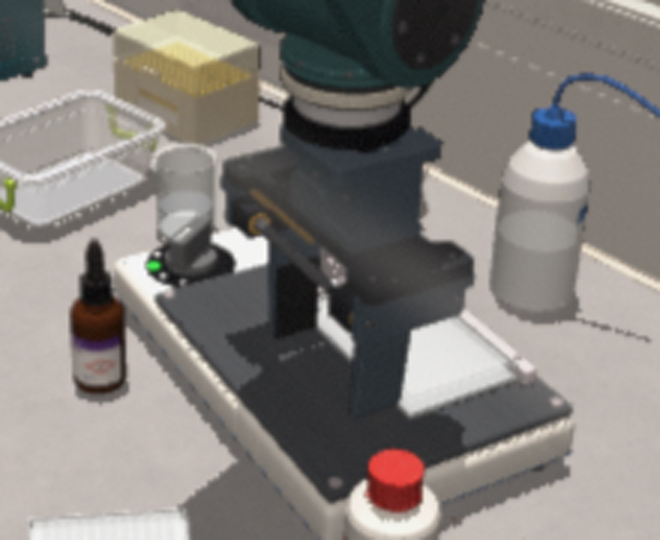

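The scene crop shows both fingers, at crop (295,290) and (385,340), flat against the plate's front side. The plate sits parallel to the back stop, with the beaker and bottles untouched. Next I'll back off, lift and turn 90°, then come down on the -y side.

```bash
python3 -m handwheel '[{"dp":[10,0,0],"angular":[0,0,0],"hand":1},{"dp":[14,0,-40],"angular":[0,0,0],"hand":1},{"dp":[10,-10,-80],"angular":[0,0,-0.12],"hand":1},{"dp":[0,-30,-100],"angular":[0,0,-0.24],"hand":0.8},{"dp":[-10,-50,-100],"angular":[0,0,-0.36],"hand":0.6},{"dp":[-20,-70,-100],"angular":[0,0,-0.48],"hand":0.5},{"dp":[-30,-85,-100],"angular":[0,0,-0.6],"hand":0.5},{"dp":[-40,-95,-100],"angular":[0,0,-0.72],"hand":0.5},{"dp":[-50,-102,-100],"angular":[0,0,-0.84],"hand":0.5},{"dp":[-57,-102,-100],"angular":[0,0,-0.96],"hand":0.5},{"dp":[-57,-102,-100],"angular":[0,0,-1.08],"hand":0.5},{"dp":[-57,-102,-100],"angular":[0,0,-1.2],"hand":0.5}]' >/dev/null; python3 plan.py 30 -158 120 270
```

```text
t 5.47 shaker xy [  30.3 -156.6] tip z 154.8 az -110.91 F [-0.74  0.48  0.25] w 0.0455
dp [ 1.4 -0.2 34.8] ang [-3.00e-04 -0.00e+00 -3.65e-01]
```

```bash
python3 -m handwheel '[{"dp":[3,0,0],"angular":[0,0,-0.12],"hand":0.5},{"dp":[3,0,0],"angular":[0,0,-0.24],"hand":0.5},{"dp":[3,0,10],"angular":[0,0,-0.365],"hand":0.5},{"dp":[3,0,30],"angular":[0,0,-0.365],"hand":0.5},{"dp":[3,0,30],"angular":[0,0,-0.365],"hand":0.5}]' >/dev/null; python3 plan.py 30 -158 55 270; python3 - <<'E'
from plan import *
i=ctrl.camera_info("wrist"); p,d=ctrl.snapshot("wrist")
cv2.imwrite("pics/w3.png",p)
V,U=np.mgrid[0:480,0:640]; K=np.array(i["intrinsics"])
P=np.stack([(U-K[0,2])/K[0,0]*d,-(V-K[1,2])/K[1,1]*d,-d],-1)@att(i).T+np.array(i["eye"])
m=(d>0)&(P[...,2]>.057)&(P[...,2]<.07); q=np.array([w2s(a) for a in P[m]])
k=(q[:,0]>-60)&(q[:,0]<90)&(q[:,1]>-160)&(q[:,1]<15); q=q[k]; print(len(q))
print("min y",np.percentile(q[:,1],[0.5,2,5]),"x",np.percentile(q[:,0],[.5,2,98,99.5]))
for x in range(-8,75,10):
    s=q[abs(q[:,0]-x)<3]; print(x,len(s),np.percentile(s[:,1],1) if len(s) else "")
E
```

```text
t 5.88 shaker xy [  27.5 -149.3] tip z 122.1 az -90.93 F [-1.23  1.55 -0.92] w 0.0455
dp [ 7.6 -2.8 67.2] ang [ 0.0024 -0.0159 -0.0163]
6306
min y [-117.72230568 -117.49240747 -117.23151233] x [-10.09545007  -6.65913106  65.87780982  68.5180382 ]
-8 231 -79.49656083316582
2 537 -117.68393475131865
12 553 -117.62461817950877
22 535 -117.66008408831806
32 520 -117.67396407519207
42 514 -117.57549285979691
52 528 -117.60042213445658
62 359 -80.80797693161391
72 22 -61.915401733091734
```

```bash
python3 -m handwheel '[{"dp":[5,0,25],"angular":[0,0,0],"hand":0.5},{"dp":[5,0,50],"angular":[0,0,0],"hand":0.5},{"dp":[5,0,67],"angular":[0,0,0],"hand":0.5},{"dp":[5,0,67],"angular":[0,0,0],"hand":0.5},{"dp":[5,0,67],"angular":[0,0,0],"hand":0.5}]' >/dev/null; python3 plan.py 30 -128 55 270
```

```text
t 6.35 shaker xy [  28.8 -154.5] tip z 58.1 az -91.04 F [0.44 0.04 0.65] w 0.0454
dp [-26.6  -0.7   2.6] ang [-0.0002 -0.0179 -0.0182]
```

```bash
python3 -m handwheel '[{"dp":[-5,0,2],"angular":[0,-0.018,-0.018],"hand":0.5},{"dp":[-10,0,2.5],"angular":[0,-0.018,-0.018],"hand":0.5},{"dp":[-15,0,2.5],"angular":[0,-0.018,-0.018],"hand":0.5},{"dp":[-19,0,2.5],"angular":[0,-0.018,-0.018],"hand":0.5},{"dp":[-22,0,2.5],"angular":[0,-0.018,-0.018],"hand":0.5},{"dp":[-25,0,2.5],"angular":[0,-0.018,-0.018],"hand":0.5},{"dp":[-27,0,2.5],"angular":[0,-0.018,-0.018],"hand":0.5},{"dp":[-28,0,2.5],"angular":[0,-0.018,-0.018],"hand":0.5},{"dp":[-28,0,2.5],"angular":[0,-0.018,-0.018],"hand":0.5}]' >/dev/null; python3 plan.py 30 -124 55 270; python3 -m handwheel '[{"dp":[-1,0,0],"angular":[0,0,0],"hand":0.5},{"dp":[-1.5,0,0],"angular":[0,0,0],"hand":0.5},{"dp":[-1.5,0,0],"angular":[0,0,0],"hand":0.5}]' >/dev/null; python3 plan.py
```

```text
t 7.1 shaker xy [  29.3 -126.3] tip z 54.7 az -90.0 F [-0.81  0.44  0.39] w 0.0456
dp [-2.3 -0.7 -0.3] ang [-0.001   0.0001  0.0001]
t 7.35 shaker xy [  29.2 -125.6] tip z 54.7 az -89.99 F [-3.08 -9.87  3.29] w 0.0457
```

```bash
python3 -m handwheel '[{"dp":[8,0,0],"angular":[0,0,0],"hand":0.5},{"dp":[20,0,0],"angular":[0,0,0],"hand":0.5},{"dp":[24,0,-35],"angular":[0,0,0],"hand":0.5},{"dp":[24,0,-75],"angular":[0,0,0],"hand":0.5},{"dp":[24,0,-110],"angular":[0,0,0],"hand":0.5},{"dp":[24,0,-110],"angular":[0,0,0],"hand":0.5},{"dp":[24,0,-110],"angular":[0,0,0],"hand":0.5}]' >/dev/null; cat > chk.py <<'E'
from plan import *
import sys
where()
i=ctrl.camera_info("wrist"); p,d=ctrl.snapshot("wrist"); cv2.imwrite("pics/%s.png"%sys.argv[1],p)
V,U=np.mgrid[0:480,0:640]; K=np.array(i["intrinsics"])
P=np.stack([(U-K[0,2])/K[0,0]*d,-(V-K[1,2])/K[1,1]*d,-d],-1)@att(i).T+np.array(i["eye"])
m=(d>0)&(P[...,2]>.056)&(P[...,2]<.07); q=np.array([w2s(a) for a in P[m]])
k=(q[:,0]>-60)&(q[:,0]<90)&(q[:,1]>-160)&(q[:,1]<15); q=q[k]
print([ (x,round(float(np.percentile(q[abs(q[:,0]-x)<3][:,1],1)),1)) for x in range(-3,70,10) if (abs(q[:,0]-x)<3).sum()>10])
print([ (y,round(float(np.percentile(q[abs(q[:,1]-y)<3][:,0],1)),1)) for y in range(-105,15,10) if (abs(q[:,1]-y)<3).sum()>10])
E
python3 chk.py w4
```

```text
t 7.93 shaker xy [  29.2 -141.9] tip z 166.7 az -90.54 F [ 0.29  0.84 -0.32] w 0.0451
[(-3, -107.6), (7, -107.6), (17, -107.6), (27, -107.8), (37, -107.6), (47, -107.7), (57, -107.7), (67, -107.6)]
[(-105, -5.2), (-95, -4.9), (-85, -4.6), (-75, -4.9), (-45, -7.4), (-35, -10.1), (-25, -10.3), (-15, -10.1)]
```

View pics/w4.png

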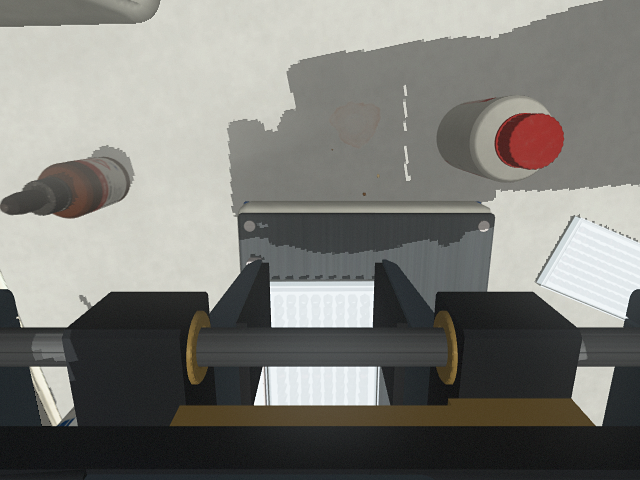

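The wrist view shows the plate between the fingers with its -y edge straight. Depth puts that edge at y=-107.7 (home -108) and the front at x≈-10.3 (home -11), so the plate is square and home. Now the clamp: lift, turn back, close the fingers, and go to the -y side of the handle.

```bash
python3 -m handwheel '[{"dp":[0,0,-40],"angular":[0,0,0.12],"hand":0},{"dp":[0,-3,-80],"angular":[0,0,0.24],"hand":0},{"dp":[-20,-3,-84],"angular":[0,0,0.36],"hand":0},{"dp":[-40,-3,-84],"angular":[0,0,0.48],"hand":0},{"dp":[-60,-3,-84],"angular":[0,0,0.6],"hand":0},{"dp":[-80,-3,-84],"angular":[0,0,0.72],"hand":0},{"dp":[-100,-3,-84],"angular":[0,0,0.84],"hand":0},{"dp":[-120,-3,-84],"angular":[0,0,0.96],"hand":0},{"dp":[-140,-3,-84],"angular":[0,0,1.08],"hand":0},{"dp":[-160,-3,-84],"angular":[0,0,1.2],"hand":0},{"dp":[-175,-3,-84],"angular":[0,0,1.32],"hand":0},{"dp":[-190,-3,-84],"angular":[0,0,1.44],"hand":0}]' >/dev/null; python3 plan.py 32 48 245 180; python3 - <<'E'
from plan import *
# handle position in the top picture's depth
i=ctrl.camera_info("top"); d=np.load("top0.npy"); p=cv2.imread("pics/top0.png").astype(int)
m=(p[...,2]>120)&(p[...,1]<60)&(p[...,0]<60)
for v,u in np.argwhere(m):
    if 262<u<300 and 175<v<210 and (u+v)%4==0:
        P=unproj(i,d,u,v); print(w2s(P).round(0),(P[2]*1e3).round(),end="; ")
E
```

```text
t 8.98 shaker xy [33.1 50.2] tip z 244.3 az 186.65 F [ 0.68 -0.43  0.42] w 0.0007
dp [ 1.4 -2.  -0.6] ang [-0.0124 -0.0017  0.1161]
[38. 95.] 204.0; [35. 96.] 205.0; [33. 98.] 206.0; [ 31. 100.] 207.0; [31. 93.] 206.0; [ 29. 101.] 206.0; [30. 94.] 204.0; [29. 96.] 203.0;
```

```bash
python3 -m handwheel '[{"dp":[1,-2,0],"angular":[-0.012,-0.002,0.116],"hand":0},{"dp":[1,-2,20],"angular":[-0.012,-0.002,0.116],"hand":0},{"dp":[1,-2,45],"angular":[-0.012,-0.002,0.116],"hand":0},{"dp":[1,-2,59],"angular":[-0.012,-0.002,0.116],"hand":0},{"dp":[1,-2,59],"angular":[-0.012,-0.002,0.116],"hand":0},{"dp":[1,-2,59],"angular":[-0.012,-0.002,0.116],"hand":0}]' >/dev/null; python3 plan.py 32 68 185 180 32 99 167 180 32 115 148 180 32 123 138 180 32 132 118 180 32 135 104 180 32 137 85 180
```

```text
t 9.48 shaker xy [32.6 46.5] tip z 186.3 az 180.33 F [ 0.11  0.02 -0.56] w 0.001
dp [ 0.5 21.5  1.3] ang [-0.0001  0.0004  0.0057]
dp [ 0.3 52.5 19.3] ang [-0.0001  0.0004  0.0057]
dp [ 0.2 68.5 38.3] ang [-0.0001  0.0004  0.0057]
dp [ 0.2 76.5 48.3] ang [-0.0001  0.0004  0.0057]
dp [ 0.1 85.5 68.3] ang [-0.0001  0.0004  0.0057]
dp [ 0.1 88.5 82.3] ang [-0.0001  0.0004  0.0057]
dp [1.000e-01 9.050e+01 1.013e+02] ang [-0.0001  0.0004  0.0057]
```

```bash
python3 -m handwheel '[{"dp":[0,10,0],"angular":[0,0,0.005],"hand":0},{"dp":[0,20,1],"angular":[0,0,0.005],"hand":0},{"dp":[0,31,6],"angular":[0,0,0.005],"hand":0},{"dp":[0,42,13],"angular":[0,0,0.005],"hand":0},{"dp":[0,52,19],"angular":[0,0,0.005],"hand":0},{"dp":[0,60,28],"angular":[0,0,0.005],"hand":0},{"dp":[0,68,38],"angular":[0,0,0.005],"hand":0},{"dp":[0,76,48],"angular":[0,0,0.005],"hand":0},{"dp":[0,81,58],"angular":[0,0,0.005],"hand":0},{"dp":[0,86,68],"angular":[0,0,0.005],"hand":0},{"dp":[0,86,68],"angular":[0,0,0.005],"hand":0}]' >/dev/null; python3 plan.py 32 132 118 180 32 135 104 180 32 137 85 180
```

```text
t 10.4 shaker xy [ 31.7 133.2] tip z 116.8 az 180.07 F [0.76 0.44 1.39] w 0.0005
dp [-0.3 -1.2 -1.2] ang [-0.0004  0.0002  0.0012]
dp [-0.3  1.8 12.8] ang [-0.0004  0.0002  0.0012]
dp [-0.3  3.8 31.8] ang [-0.0004  0.0002  0.0012]
```

```bash
python3 -m handwheel '[{"dp":[0,1,5],"angular":[0,0,0],"hand":0},{"dp":[0,2,10],"angular":[0,0,0],"hand":0},{"dp":[0,2,15],"angular":[0,0,0],"hand":0},{"dp":[0,3,20],"angular":[0,0,0],"hand":0},{"dp":[0,3,24],"angular":[0,0,0],"hand":0},{"dp":[0,3,28],"angular":[0,0,0],"hand":0},{"dp":[0,3,30],"angular":[0,0,0],"hand":0},{"dp":[0,3,30],"angular":[0,0,0],"hand":0}]' >/dev/null; python3 plan.py; python3 -m handwheel '[{"dp":[0,0,1.5],"angular":[0,0,0],"hand":0},{"dp":[0,0,2.5],"angular":[0,0,0],"hand":0},{"dp":[0,0,2.5],"angular":[0,0,0],"hand":0}]' >/dev/null; python3 plan.py
```

```text
t 11.07 shaker xy [ 32.4 135.7] tip z 89.0 az 180.05 F [-0.5   0.59  0.32] w 0.0004
t 11.32 shaker xy [ 32.5 135.8] tip z 87.1 az 180.05 F [-0.53 -0.13  0.3 ] w 0.0005
```

```bash
python3 -m handwheel '[{"dp":[0,0,-35],"angular":[0,0,0],"hand":0},{"dp":[0,0,-75],"angular":[0,0,-0.1],"hand":0.5},{"dp":[35,-5,-80],"angular":[0,0,-0.2],"hand":0.5},{"dp":[70,-10,-80],"angular":[0,0,-0.3],"hand":0.5},{"dp":[77.5,-14,-80],"angular":[0,0,-0.4],"hand":0.5},{"dp":[77.5,-14,-80],"angular":[0,0,-0.5],"hand":0.5},{"dp":[77.5,-14,-80],"angular":[0,0,-0.59],"hand":0.5},{"dp":[77.5,-14,-80],"angular":[0,0,-0.59],"hand":0.5}]' >/dev/null; python3 plan.py -45 122 53 213.8;  python3 - <<'E'
from plan import *
p,d=ctrl.snapshot("scene"); i=ctrl.camera_info("scene")
cv2.imwrite("pics/s5.png",cv2.resize(p[170:350,230:450],None,fx=3,fy=3,interpolation=cv2.INTER_CUBIC))
def red(p,d,i):
    m=(p[...,2]>110)&(p[...,1]<70)&(p[...,0]<70)&(d>0)
    for v,u in np.argwhere(m):
        P=unproj(i,d,u,v); q=w2s(P)
        if 20<q[0]<45 and 50<q[1]<200 and (u+v)%3==0: print(q.round(0),(P[2]*1e3).round(),end="; ")
    print()
red(p,d,i)
t,d=ctrl.snapshot("top"); red(t,d,ctrl.camera_info("top")); cv2.imwrite("pics/t5.png",t)
E
```

```text
t 11.98 shaker xy [-45.4 121.7] tip z 167.3 az -145.89 F [ 1.    0.35 -0.18] w 0.0439
dp [-1.000e-01  1.000e-01  1.143e+02] ang [-0.001   0.0037  0.0054]
[ 26. 156.] 74.0; [ 25. 146.] 76.0; [ 25. 135.] 79.0; [ 26. 132.] 75.0; [ 25. 122.] 78.0; [ 24. 111.] 81.0;
```

View pics/s5.png

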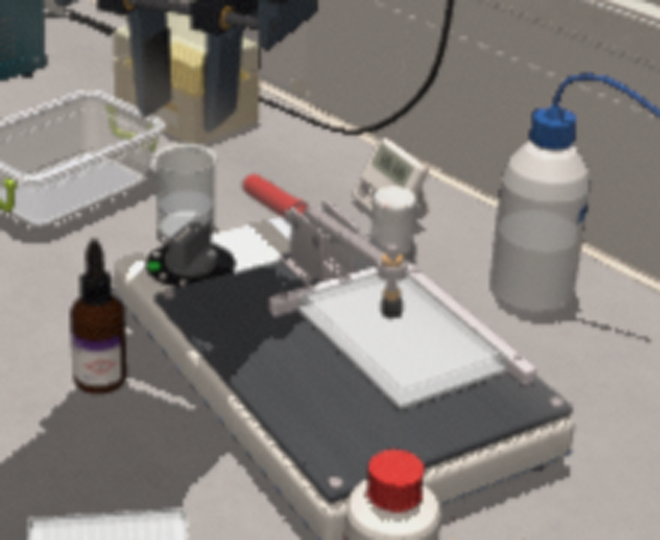

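The scene crop shows the handle below level at (270,192), measured about 8° down from depth. The spindle is down on the plate at (392,300) and the plate is still home, so the clamp is locked. Next, the knob.

```bash
python3 -m handwheel '[{"dp":[0,0,30],"angular":[0,0.004,0.005],"hand":0.4},{"dp":[0,0,65],"angular":[0,0.004,0.005],"hand":0.4},{"dp":[0,0,95],"angular":[0,0.004,0.005],"hand":0.4},{"dp":[0,0,112],"angular":[0,0.004,0.005],"hand":0.4},{"dp":[0,0,112],"angular":[0,0.004,0.005],"hand":0.4},{"dp":[0,0,112],"angular":[0,0.004,0.005],"hand":0.4}]' >/dev/null; python3 plan.py -45 122 55 213.8; python3 -m handwheel '[{"dp":[0,0,0],"angular":[0,0,0],"hand":0},{"dp":[0,0,0],"angular":[0,0,0],"hand":0},{"dp":[0,0,0],"angular":[0,0,0],"hand":0},{"dp":[0,0,0],"angular":[0,0,0],"hand":0},{"dp":[0,0,0],"angular":[0,0,0],"hand":0},{"dp":[0,0,0],"angular":[0,0,0],"hand":0}]'; python3 plan.py
```

```text
t 12.58 shaker xy [-44.8 121.8] tip z 54.5 az -146.55 F [ 0.21 -0.13  0.14] w 0.0362
dp [ 0.   0.3 -0.5] ang [-0.0008 -0.0025 -0.0061]
time_s: 13.08
tcp_pos: [0.5453, 0.2144, 0.2469]
ee_rot: [-0.62, 3.078, -0.002]
contact_force: [3.4, -3.6, 7.7]
gripper_width: 0.0137
grip_force: 30.0
t 13.08 shaker xy [-44.2 122. ] tip z 56.1 az -146.44 F [ 3.42 -3.6   7.71] w 0.0137
```

```bash
python3 -m handwheel '[{"dp":[0,0,0],"angular":[0,0,0.1],"hand":0},{"dp":[0,0,0],"angular":[0,0,0.2],"hand":0},{"dp":[0,0,0],"angular":[0,0,0.3],"hand":0},{"dp":[0,0,0],"angular":[0,0,0.4],"hand":0},{"dp":[0,0,0],"angular":[0,0,0.5],"hand":0},{"dp":[0,0,0],"angular":[0,0,0.6],"hand":0},{"dp":[0,0,0],"angular":[0,0,0.7],"hand":0},{"dp":[0,0,0],"angular":[0,0,0.8],"hand":0},{"dp":[0,0,0],"angular":[0,0,0.88],"hand":0},{"dp":[0,0,0],"angular":[0,0,0.89],"hand":0},{"dp":[0,0,0],"angular":[0,0,0.89],"hand":0},{"dp":[0,0,0],"angular":[0,0,0.89],"hand":0}]' >/dev/null; python3 plan.py; python3 -m handwheel '[{"dp":[0,0,0],"angular":[0,0,0],"hand":0.2},{"dp":[0,0,0],"angular":[0,0,0],"hand":0.4},{"dp":[0,0,0],"angular":[0,0,0],"hand":0.4},{"dp":[0,0,0],"angular":[0,0,0],"hand":0.4},{"dp":[0,0,-30],"angular":[0,0,0],"hand":0.4},{"dp":[0,0,-70],"angular":[0,0,0],"hand":0.4},{"dp":[0,0,-110],"angular":[0,0,0],"hand":0.4},{"dp":[40,0,-130],"angular":[0,0,0],"hand":0.4},{"dp":[80,0,-130],"angular":[0,0,0],"hand":0.4},{"dp":[80,0,-130],"angular":[0,0,0],"hand":0.4},{"dp":[80,0,-130],"angular":[0,0,0],"hand":0.4}]' >/dev/null; python3 plan.py; python3 - <<'E'
from plan import *
i=ctrl.camera_info("wrist"); p,d=ctrl.snapshot("wrist"); cv2.imwrite("pics/w6.png",p)
V,U=np.mgrid[0:480,0:640]; K=np.array(i["intrinsics"])
P=np.stack([(U-K[0,2])/K[0,0]*d,-(V-K[1,2])/K[1,1]*d,-d],-1)@att(i).T+np.array(i["eye"])
m=(d>0)&(P[...,2]>.068)&(P[...,2]<.08); q=np.array([w2s(a) for a in P[m]]).reshape(-1,2); q=q[(abs(q[:,0]+45)<28)&(abs(q[:,1]-122)<28)]
print(len(q),cv2.minAreaRect(q.astype(np.float32)))
v=np.linalg.svd(q-q.mean(0),full_matrices=False)[2][0]; print("knob",np.arctan(-v[1]/v[0]))
t,_=ctrl.snapshot("top"); s,_=ctrl.snapshot("scene")
cv2.imwrite("pics/f6.png",np.vstack([cv2.resize(s[170:350,230:450],(660,300)),cv2.resize(t[160:310,190:450],(660,300))]))
E
```

```text
t 14.08 shaker xy [-44.3 122.4] tip z 56.1 az 162.55 F [2.42 3.33 4.53] w 0.014
t 15.0 shaker xy [-122.7  146.2] tip z 185.2 az 162.69 F [ 0.15  0.63 -0.19] w 0.0368
346 ((-57.59738540649414, 127.62353515625), (13.59853744506836, 14.937507629394531), 73.05472564697266)
knob 0.5267313085662265
```

View pics/f6.png

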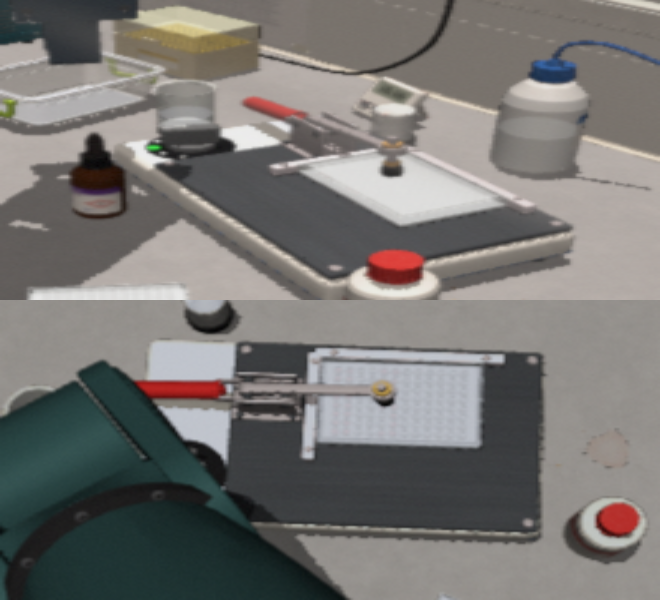

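View pics/w6.png

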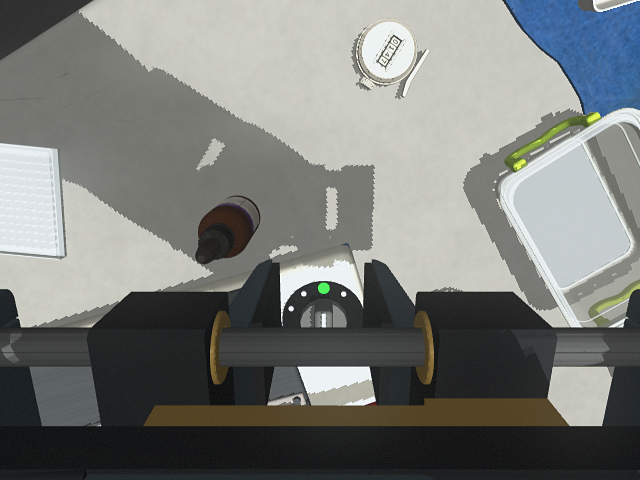

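The bar's pointer at (323,320) lines up with the green dot at (324,288), and the bar's edges give about 0.295 rad. The plate is still home, the handle is locked, the bystanders are where they stood, and the gripper is clear. Handing in.

```bash
python3 -c "
from workcell import ctrl
print(ctrl.sign_off())"
```

```text
the job is handed in; nothing more can be done
None
```

I handed the job in at about 15 s: the plate is home and square, the clamp is locked on it, the selector sits at the green dot (about 0.295 rad) and the bystanders were not knocked; the sign-off gave no verdict, and I judged the spindle from the pictures because its force has no reading.

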